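Dump the primed dolls from a drop-bottom hopper

TASK

Push the catch tray fully home under the drop-bottom hopper, then draw out the hopper's red spring latch until the floor swings open and drops all five little white dolls into the tray. The latch may be clamped anywhere along the rail on the hopper's front, so feel or look for it. Do it gently, without ramming the tray, latch or hopper, and leave the white doll shell in its jig and the brass ferrule where they are.

Things in the scene. Friction and masses are not known exactly. Their poses are not given: they have to be found in the camera images.
- hopper: drop-bottom hopper, clear acrylic on a steel stand, fixed. Origin at bench level under its centre; x runs from its front (latch side, facing the robot) to its back, y to the side where the tray sticks out, z up. Walls 126 mm (x) by 130 mm (y) outside, 149 to 218 mm above the bench, open top. Two 18 mm posts at x 73, y +-62 mm, 214 mm high
- rail_mid (a point): middle of the front face of an aluminium rail along the hopper's front (axes as the hopper's; x -67, y 0, 160 mm high; rail 12 mm tall). A dark latch carriage, 30 mm wide (y), 11 mm proud of the rail, 133 to 159 mm high, is clamped on it anywhere from y -40 to +40 mm; where is not reported: find it. It does not slide along the rail when nudged (holds 90 N)
- plate_line (a point): the red latch plate's middle lies on the line through this point along its y axis (axes as the hopper's), within 40 mm either side: x -110 mm from hopper centre when latched, 170 mm high. Plate 24 mm wide (y), 8 thick (x), 134 to 206 mm high. A bolt 10 mm wide, top at 146 mm, joins it to the carriage. Clear gap behind the plate: 28 mm to the carriage, 39 to the rail, 43 to the wall
- latch_out (a point): on the same line 20 mm nearer the front: the plate's middle must be drawn straight out to about here (towards the hopper's -x) to free the floor. Hard stop 10 mm further. A spring resists with about 3 N at first, 6 N when free, and takes the bolt back in when let go; the dropped floor stays down
- flap (a joint): the orange hinged floor of the hopper, hinge along its back edge: 0 closed, grows as it falls open, hangs at about 1.25 rad against its stop. 108 mm long, falls by itself once the latch is drawn
- tray (a joint): sliding catch tray in rails under the hopper: 0 fully home under the hopper, grows as it sticks out along the hopper's +y (m); at most 0.12. It slides with about 1.5 N of friction and meets a hard stop at 0
- tray_end (a point): middle of the outer face of the tray's outer end wall (blue pad), 42 mm above the bench; x and y axes as the hopper's. The wall is 154 mm wide in x, from 7 to 49 mm above the bench. Push it towards the hopper's -y. When home it is 120 mm from the hopper's centre, 55 mm outside the hopper's side wall
- tray_mid (a point): centre of the tray's inner floor, 12 mm above the bench; x and y axes as the hopper's. The tray is 154 mm (x) by 185 mm (y) outside with 5 mm walls rising 37 mm above its floor
- doll1: one of the five small solid dolls, white, 24 mm across and 42 mm tall; they start standing on the hopper's floor. Origin at the centre of its underside, z up the doll
- doll2: one of the five small solid dolls, white, 24 mm across and 42 mm tall; they start standing on the hopper's floor. Origin at the centre of its underside, z up the doll
- doll3: one of the five small solid dolls, white, 24 mm across and 42 mm tall; they start standing on the hopper's floor. Origin at the centre of its underside, z up the doll
- doll4: one of the five small solid dolls, white, 24 mm across and 42 mm tall; they start standing on the hopper's floor. Origin at the centre of its underside, z up the doll
- doll5: one of the five small solid dolls, white, 24 mm across and 42 mm tall; they start standing on the hopper's floor. Origin at the centre of its underside, z up the doll
- shell: white primed doll shell, 68 mm across and 68 mm tall, standing loose in a clear acrylic jig 110 by 100 mm; origin at the centre of its underside. Leave alone
- ferrule: small brass ferrule standing on the bench, 25 mm across and 30 mm tall; origin at the centre of its underside. Leave alone

How it is judged:
By the outcome, as a careful person would: the job done as asked, in the order asked, and still so for the second after the job is handed in, with the robot touching nothing.
It also fails if it takes over 58 s, if anything falls off the work surface, if the arm or the gripper's body presses on something with over 40 N, if the wrist force passes 120 N, or if a joint passes its speed limit or range.

ROBOT

A 7-joint arm with a two-finger parallel gripper is mounted at the origin on the work surface. World frame = base frame: x ahead of the robot, y to its left, z up, the work surface at z = 0. Lengths are in m, angles in rad, forces in N, time in s.
With the tool pointing down it reaches from about 0.35 to 0.9 m from the base axis. Payload 8.1 kg.
Tool frame: the origin (TCP) lies at the very end of the fingers, on their centre line; the grasp point (between the pads) lies arm.hold_point_z behind it (arm.hold_point_z is the distance from the TCP to the grasp point, in m); z points along the fingers, y is the line along which they close (so a half turn about z gives the same grasp; the last joint's range is limited). The gripper opens to 92 mm and grips with 3 to 60 N. Pads are 19 mm wide; open, the fingers measure 130 mm over their backs; the gripper's body (75 mm by 190 mm) begins 47 mm behind the grasp point.
Start: joints at [-1.213, 0.434, 0.025, 1.573, -0.012, 1.134, -0.075], TCP at [0.278, 0.56, 0.227] pointing down, gripper open.
Joint ranges: [-2.62, 2.62], [-0.44, 2.09], [-1.27, 1.32], [0.08, 2.57], [-1.32, 4.46], [0.12, 2], [-2.74, 2.74]. Speed limits (rad/s): [2.22, 2.22, 3.01, 3.01, 3.14, 3.14, 3.14].

INTERFACE

Orientations are given as a rotation vector (axis times angle).
In Python, from cell import arm, vision, job, cut_out gives the robot as it stands. The module is installed in compiled form; this text tells all that it offers.
- The arm moves only by the tool play_rows, never from a script. Its argument "increments" is text: rows parted by semicolons, each of 5 numbers parted by spaces: the shift along the tool's x, y, z in cm, then the turn about the tool's z in degrees, then the opening, from -1 (shut) to 1 (fully open), so that 0 is half open. A call has 1 to 5 rows; each row shifts and turns the commanded pose from where the row before left it, along the tool's axes as they then stand; what a row does not reach is not made up. A row lasts 1/12 s, in which the tool goes at most 41.7 mm and 7.16 degrees, less where a joint would pass 70% of its speed; a pose out of reach is approached as far as the arm can. A call is refused whole if a number of a shift passes 4.17 or a number of a turn 7.16, either way. A call with a gripper value outside its range is refused whole. The fingers move at their own pace and stop on an object; "grip_force" is the grip in N (left out, the last holds). Time passes only in rows, so rows that do not move let the fingers close. It gives the time, the measured TCP pose, the force, the opening and the grip force at its end, in the units of the state.
- arm.observe(): the state, without advancing time (a new reading comes with each control period).
- vision.get_image(name): name is "scene" or "side" or "wrist"; returns a dict with "frame" (480x640x3 uint8, red, green, blue), "z_map" (480x640 float32, m along the optical axis (not along the pixel's ray), 0 where there is no reading), "mtx" (3x3 intrinsics, pixels), "cam_to_world" (4x4, takes a point from camera to world coordinates). Camera axes: x right, y up, looking along -z (the intrinsics and any distortion apply to the point x, -y, -z); pixel columns grow to the right and rows downward; lengths in m; the calibration is good to about 2 mm. The wrist camera is an equidistant fisheye: a pixel r from the principal point sees the ray r / f radians off the axis. A picture is of the moment at which its call begins.
- job.sign_off(): hands the job in; it is judged then, once.
Trained networks look in a picture, given as the dict that the camera call returned (one of the last four; its "shot" number tells which), for a name from the list of things; names that differ only in an ending like _2 or _b are one class to them, and where a whole thing is asked for, a point or a joint stands for the part that bears it (a point fixed in the world has none). Each returns a list of dicts, best first, with "confidence" (0 to 1); they miss things now and then, are a little off and sometimes report something else, mostly with a low value. They report only what shows in the picture. A call takes as long as a camera call.
- cut_out(query, picture): "mask" (480x640 bool, what is visible of it) and "point" ([row, column] in pixels, amid what is visible of it).
The state is a dict: "clock": time; "joints": joint angles; "dq": joint speeds; "joint_efforts": joint torques, N m; "position": TCP position; "ee_rot": TCP orientation; "force": force on the tool from outside, world axes, zero at the start; "ft_torque": the same for the moment, N m; "width": opening from 0.0 (shut) to 1.0 (fully open); "gripper_force": force on a finger pad.
Only numpy, scipy, OpenCV 4.12 (cv2) and the standard library are available. Lean on these libraries where they do the work, as an engineer would, in place of code of your own. Each camera call takes 0.05 s, during which the arm holds its last target. There are 200 camera calls.

## Working session

There is one attempt and no reset: what is moved stays moved. The work goes in short steps, Python scripts to look and compute and a tool call to move; the robot and the scene stay as the last step left them, time stands still between calls to the robot, and variables do not carry over. Pictures are saved under pics/ and viewed, at most 10 in all, crops included, and the job is handed in when it is done.

Besides the shell and the picture viewer there is one more tool, called after "Emit:" by a JSON object that holds its "fn" and its "kwargs", one argument or row to a line. play_rows: Moves the arm, as the interface text tells. Its arguments: {"type":"object","properties":{"increments":{"type":"string"},"grip_force":{"type":"number"}},"required":["increments"]}

```bash
mkdir -p pics; cat > h.py <<'E'
import numpy as np, cv2
from cell import arm, vision, job, cut_out
from scipy.spatial.transform import Rotation as R
def pts(p):
    z=p["z_map"]; K=p["mtx"]; v,u=np.mgrid[:480,:640]
    X=np.stack([(u-K[0,2])/K[0,0]*z,-(v-K[1,2])/K[1,1]*z,-z],-1)
    T=p["cam_to_world"]; return X@T[:3,:3].T+T[:3,3]
E
python3 - <<'E'
from h import *
s=arm.observe(); print(s, arm.hold_point_z, R.from_rotvec(s["ee_rot"]).as_matrix().round(3))
ims=[]
for n in ("scene","side"):
    p=vision.get_image(n); P=pts(p); ims.append(p["frame"]); np.savez(n,P=P,z=p["z_map"],f=p["frame"],T=p["cam_to_world"],K=p["mtx"])
    print(n,p["cam_to_world"].round(3).tolist(),p["mtx"].tolist())
    for q in ("hopper","plate_line","rail_mid","tray_end","tray","flap","shell","ferrule"):
        for r in cut_out(q,p)[:1]:
            m=r["mask"]&(p["z_map"]>0); X=P[m]
            print(q,r["confidence"],r["point"],m.sum(),np.median(X,0).round(3) if len(X) else 0,np.percentile(X,[2,98],axis=0).round(3).tolist() if len(X) else 0)
    cv2.imwrite(f"pics/{n}.png",p["frame"][:,:,::-1])
E
```

```text
{'clock': 0.0, 'joints': array([-1.21259895,  0.43519856,  0.02497523,  1.57409538, -0.01161279,
        1.13397322, -0.07510241]), 'dq': array([-1.30588048e-03,  3.27465991e-04, -1.68414458e-03, -3.55708408e-04,
        8.93567969e-04, -8.33066003e-05, -6.23369641e-04]), 'joint_efforts': array([ 6.19374623e-04, -6.67830563e+01,  9.85500924e-01, -3.14464974e+01,
       -6.04389142e-02,  4.27285081e-02,  2.06032705e-04]), 'position': array([0.27773893, 0.559338  , 0.22596082]), 'ee_rot': array([-7.17502630e-01, -3.05833073e+00,  2.37642386e-03]), 'force': array([-0.39179737, -0.56414645,  0.77892066]), 'ft_torque': array([ 0.00945599, -0.04394213, -0.02383689]), 'gripper_force': 0.0, 'width': 0.9997291047270473} 0.0188 [[-0.896  0.445 -0.001]
 [ 0.445  0.896 -0.001]
 [-0.    -0.002 -1.   ]]
scene [[0.574, -0.563, 0.595, 1.168], [0.819, 0.393, -0.419, -0.408], [0.002, 0.727, 0.687, 0.832], [0.0, 0.0, 0.0, 1.0]] [[468.0059460619874, 0.0, 316.6163161193155], [0.0, 468.0059460619874, 245.65096892926755], [0.0, 0.0, 1.0]]
hopper 0.82 [279.3, 282.8] 11520 [ 0.594 -0.084  0.055] [[0.479, -0.
[... 1088 characters left out ...]
line 0.6 [272.4, 345.3] 9248 [ 0.551 -0.084  0.041] [[0.458, -0.168, 0.002], [0.641, 0.095, 0.218]]
rail_mid 0.88 [270.7, 347.9] 9495 [ 0.552 -0.084  0.04 ] [[0.458, -0.168, 0.001], [0.643, 0.095, 0.218]]
tray_end 0.73 [278.9, 311.5] 2837 [0.544 0.03  0.016] [[0.484, -0.086, 0.008], [0.637, 0.097, 0.049]]
tray 0.6 [279.0, 309.3] 3013 [0.543 0.03  0.016] [[0.484, -0.086, 0.001], [0.638, 0.099, 0.051]]
flap 0.57 [244.5, 364.0] 254 [ 0.593 -0.086  0.15 ] [[0.57, -0.122, 0.146], [0.626, -0.043, 0.19]]
shell 0.82 [347.9, 445.3] 916 [ 0.506 -0.367  0.074] [[0.489, -0.394, 0.028], [0.546, -0.335, 0.082]]
ferrule 0.49 [227.8, 172.7] 91 [0.468 0.457 0.018] [[0.46, 0.448, -0.0], [0.481, 0.473, 0.031]]
```

View pics/scene.png

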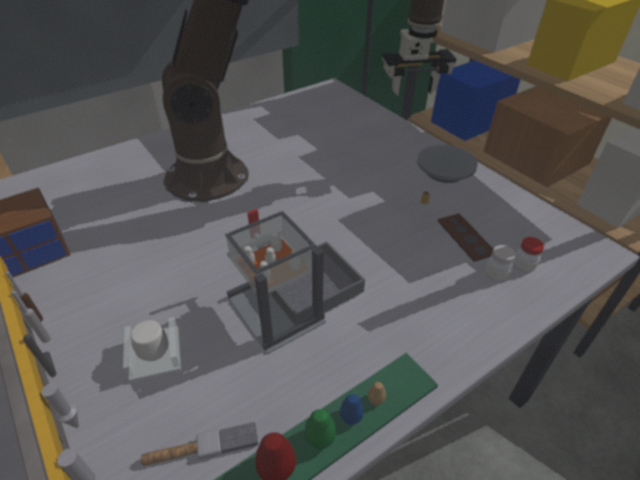

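View pics/side.png

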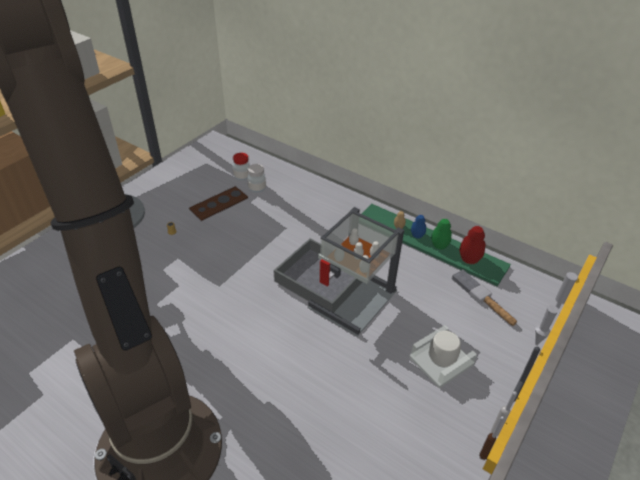

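Scene: hopper at ~(275,245) px, with the red plate at (253,220), the tray sticking out to its right at (340,275), the shell at (148,340) and the ferrule at (425,198). Side: plate at (325,272), tray end at about (285,275).

```bash
python3 - <<'E'
from h import *
for n in ("scene","side"):
    d=np.load(n+".npz"); P=d["P"]; f=d["f"].astype(int); ok=d["z"]>0
    reg=ok&(abs(P[...,0]-.57)<.17)&(abs(P[...,1]+.02)<.2)
    red=reg&(f[...,0]>110)&(f[...,1]<60)&(f[...,2]<60)&(P[...,2]>.1)
    X=P[red]; print(n,"red",len(X),X.mean(0).round(4) if len(X) else 0,np.percentile(X,[3,97],axis=0).round(4).tolist())
    for nm,lo,hi in (("rim",.212,.224),("tray",.044,.053)):
        X=P[reg&(P[...,2]>lo)&(P[...,2]<hi)]
        r=cv2.minAreaRect((X[:,:2]*1000).astype(np.float32)); print(nm,len(X),r,cv2.boxPoints(r).round(0).tolist(),np.median(X[:,2]))
    dark=reg&(f.max(-1)<75)&(P[...,2]>.17)&(P[...,2]<.225)
    X=P[dark]; 
    c,l=[],None
    print("dark",len(X))
    if len(X)>5:
        k=cv2.kmeans(X[:,:2].astype(np.float32),3,None,(3,50,1e-5),5,cv2.KMEANS_PP_CENTERS); print(k[2].round(3).tolist(),np.bincount(k[1].ravel()))
    b=reg&(f[...,2]>f[...,0]+25)&(P[...,2]<.06); X=P[b]; print("blue",len(X),X.mean(0).round(4) if len(X) else 0)
    v,u=(np.array((200,225)) if n=="scene" else (200,255))
    s=d["f"][200:350,210:380] if n=="scene" else d["f"][200:340,260:430]
    cv2.imwrite(f"pics/{n}_c.png",cv2.resize(s[:,:,::-1],None,fx=4.5,fy=4,interpolation=cv2.INTER_CUBIC)[:600,:800])
E
```

```text
scene red 13 [ 0.4623 -0.0772  0.2059] [[0.4604, -0.0854, 0.2046], [0.4646, -0.0695, 0.2071]]
rim 1131 ((578.38916015625, -98.58269500732422), (141.50355529785156, 148.64016723632812), 88.69819641113281) [[502.0, -168.0], [651.0, -171.0], [654.0, -30.0], [506.0, -26.0]] 0.2172491022172247
tray 516 ((576.6231689453125, -35.86872863769531), (155.58016967773438, 281.95281982421875), 5.253106594085693) [[486.0, 97.0], [512.0, -183.0], [667.0, -169.0], [641.0, 112.0]] 0.048333702104214005
dark 1033
[[0.6370000243186951, -0.04699999839067459], [0.6340000033378601, -0.15700000524520874], [0.5239999890327454, -0.10499999672174454]] [400 432 201]
blue 0 0
side red 23 [ 0.4594 -0.0763  0.205 ] [[0.4551, -0.0847, 0.2024], [0.4646, -0.0662, 0.2081]]
rim 714 ((575.7225341796875, -96.42444610595703), (139.03036499023438, 147.59840393066406), 89.08759307861328) [[501.0, -165.0], [648.0, -167.0], [651.0, -28.0], [503.0, -26.0]] 0.2163030728307
tray 399 ((563.7669677734375, -34.06037902832031), (164.29896545410156, 272.4740905761719), 0.5750212669372559) [[480.0, 101.0], [483.0, -171.0], [647.0, -169.0], [645.0, 103.0]] 0.04725430442668177
dark 211
[[0.6330000162124634, -0.16099999845027924], [0.5130000114440918, -0.10700000077486038], [0.6299999952316284, -0.07199999690055847]] [108  60  43]
blue 0 0
```

View pics/side_c.png

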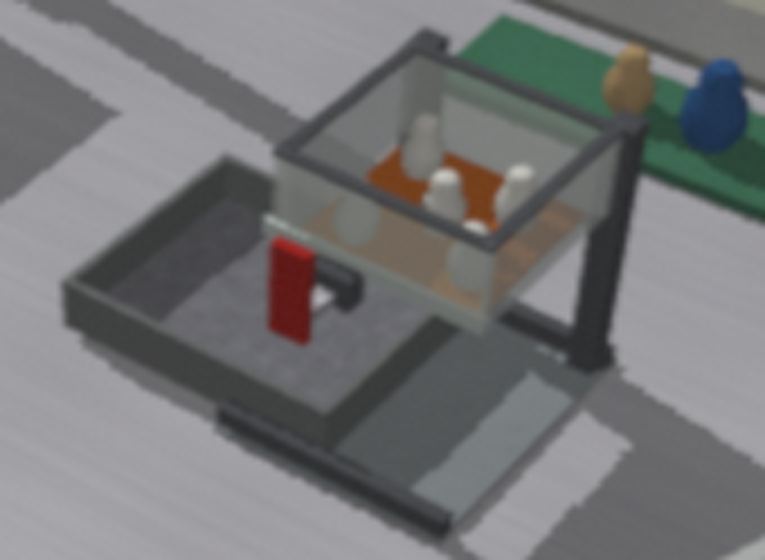

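```bash
cat >> h.py <<'E'
def plan(goal,yawdeg,n,tot=None):
    # yawdeg: world direction of tool y wanted; prints rows in tool axes
    s=arm.observe(); M=R.from_rotvec(s["ee_rot"]).as_matrix(); p=s["position"]
    a=np.degrees(np.arctan2(M[1,1],M[0,1])); d=(a-yawdeg+180)%360-180
    print("pos",p.round(4),"tool y yaw",a.round(2),"turn",d.round(2),"f",s["force"].round(2),"t",s["clock"])
    step=(np.array(goal)-p)/n*100
    for i in range(n):
        t=np.clip(d,-7.1,7.1)
        c=np.radians(a); ty=np.array([np.cos(c),np.sin(c),0]); tz=np.array([0,0,-1]); tx=np.cross(ty,tz)
        print((step@np.stack([tx,ty,tz],1)).round(2),t.round(2)); a-=t; d-=t
E
python3 - <<'E'
from h import *
p=vision.get_image("wrist"); s=arm.observe(); M=R.from_rotvec(s["ee_rot"]).as_matrix()
print("cam in tool",M.T@(p["cam_to_world"][:3,3]-s["position"]))
plan([.57,.14,.226],-1,15)
E
```

```text
cam in tool [ 0.07314219 -0.00078409 -0.15759171]
pos [0.2779 0.5598 0.2268] tool y yaw 63.59 turn 64.59 f [ 0.03 -0.24  0.19] t 0.95
[-2.99 -1.64  0.01] 7.1
[-3.17 -1.26  0.01] 7.1
[-3.3  -0.86  0.01] 7.1
[-3.38 -0.44  0.01] 7.1
[-3.41 -0.02  0.01] 7.1
[-3.39  0.4   0.01] 7.1
[-3.31  0.82  0.01] 7.1
[-3.18  1.22  0.01] 7.1
[-3.01  1.6   0.01] 7.1
[-2.79  1.96  0.01] 0.69
[-2.76  2.    0.01] 0.0
[-2.76  2.    0.01] 0.0
[-2.76  2.    0.01] 0.0
[-2.76  2.    0.01] 0.0
[-2.76  2.    0.01] 0.0
```

Emit:
{"fn": "play_rows", "kwargs": {
  "increments": "-3 -1.6 0 7.1 -0.35; -3.2 -1.3 0 7.1 -0.35; -3.3 -0.9 0 7.1 -0.35; -3.4 -0.4 0 7.1 -0.35; -3.4 0 0 7.1 -0.35"
}}

```text
clock: 1.37
position: [0.3767, 0.4183, 0.2269]
ee_rot: [-1.624, -2.689, -0.001]
force: [0.0, 0.3, -0.3]
width: 0.693
gripper_force: 0.0
```

Emit:
{"fn": "play_rows", "kwargs": {
  "increments": "-3.4 0.4 0 7.1 -0.35; -3.3 0.8 0 7.1 -0.35; -3.2 1.2 0 7.1 -0.35; -3 1.6 0 7.1 -0.35; -2.8 2 0 0.7 -0.35"
}}

```text
clock: 1.78
position: [0.474, 0.2782, 0.227]
ee_rot: [-2.249, -2.193, -0.001]
force: [0.1, 0.0, -1.0]
width: 0.346
gripper_force: 0.0
```

Emit:
{"fn": "play_rows", "kwargs": {
  "increments": "-2.8 2 0 0 -0.35; -2.8 2 0 0 -0.35; -2.6 2 0 0 -0.35; -2.5 2 0 0 -0.35; 0 0 0 0 -0.35"
}}

```text
clock: 2.2
position: [0.5552, 0.1638, 0.2273]
ee_rot: [2.247, 2.189, 0.0]
force: [-0.2, -0.1, 0.4]
width: 0.324
gripper_force: 0.0
```

```bash
python3 - <<'E'
from h import *
plan([.57,.14,.026],-1,6)
print(arm.observe()["width"])
E
```

```text
pos [0.5552 0.1638 0.2273] tool y yaw -1.5 turn -0.5 f [-0.15 -0.12  0.39] t 2.2
[-0.39  0.26  3.36] -0.5
[-0.39  0.25  3.36] 0.0
[-0.39  0.25  3.36] 0.0
[-0.39  0.25  3.36] 0.0
[-0.39  0.25  3.36] 0.0
[-0.39  0.25  3.36] 0.0
0.32417450942060755
```

Emit:
{"fn": "play_rows", "kwargs": {
  "increments": "-0.5 0.4 4 -0.5 -0.35; -0.5 0.4 4 0 -0.35; -0.5 0.4 4 0 -0.35; -0.5 0.3 4 0 -0.35; 0 0 2.5 0 -0.35"
}}

```text
clock: 2.62
position: [0.565, 0.1493, 0.0383]
ee_rot: [-2.232, -2.21, 0.005]
force: [0.0, -0.2, -0.2]
width: 0.327
gripper_force: 0.0
```

Emit:
{"fn": "play_rows", "kwargs": {
  "increments": "0 0 1.5 0 -0.35; -0.7 0 0 0 -0.35; -0.7 0 0 0 -0.35; -0.5 0 0 0 -0.35; -0.3 0 0 0 -0.35"
}}

```text
clock: 3.03
position: [0.5673, 0.1277, 0.0284]
ee_rot: [2.232, 2.209, 0.003]
force: [0.3, 0.2, 0.6]
width: 0.329
gripper_force: 0.0
```

Emit:
{"fn": "play_rows", "kwargs": {
  "increments": "-0.3 0 0 0 -0.35; -0.3 0 0 0 -0.35; -0.3 0 0 0 -0.35; -0.3 0 0 0 -0.35; -0.3 0 0 0 -0.35"
}}

```text
clock: 3.45
position: [0.566, 0.1138, 0.027]
ee_rot: [2.231, 2.212, 0.001]
force: [0.7, 0.2, -0.3]
width: 0.326
gripper_force: 0.0
```

Contact is expected at a TCP y of about 0.107.

Emit:
{"fn": "play_rows", "kwargs": {
  "increments": "-0.2 0 0 0 -0.35; -0.2 0 0 0 -0.35; -0.2 0 0 0 -0.35; -0.2 0 0 0 -0.35; -0.2 0 0 0 -0.35"
}}

```text
clock: 3.87
position: [0.5657, 0.1042, 0.0267]
ee_rot: [-2.23, -2.212, -0.0]
force: [0.3, 2.4, -0.3]
width: 0.326
gripper_force: 0.8
```

Emit:
{"fn": "play_rows", "kwargs": {
  "increments": "-0.3 0 0 0 -0.35; -0.3 0 0 0 -0.35; -0.3 0 0 0 -0.35; -0.3 0 0 0 -0.35; -0.3 0 0 0 -0.35"
}}

```text
clock: 4.28
position: [0.5655, 0.0886, 0.0267]
ee_rot: [-2.231, -2.211, 0.0]
force: [-1.5, 2.3, 0.3]
width: 0.324
gripper_force: 0.9
```

Emit:
{"fn": "play_rows", "kwargs": {
  "increments": "-0.3 0 0 0 -0.35; -0.3 0 0 0 -0.35; -0.3 0 0 0 -0.35; -0.3 0 0 0 -0.35; -0.3 0 0 0 -0.35"
}}

```text
clock: 4.7
position: [0.5655, 0.0736, 0.0267]
ee_rot: [-2.231, -2.211, 0.0]
force: [-1.2, 1.8, -0.5]
width: 0.324
gripper_force: 0.9
```

Emit:
{"fn": "play_rows", "kwargs": {
  "increments": "-0.3 0 0 0 -0.35; -0.3 0 0 0 -0.35; -0.3 0 0 0 -0.35; -0.3 0 0 0 -0.35; -0.3 0 0 0 -0.35"
}}

```text
clock: 5.12
position: [0.5654, 0.0586, 0.0267]
ee_rot: [-2.231, -2.212, -0.0]
force: [-0.8, 1.1, 0.2]
width: 0.324
gripper_force: 0.9
```

Emit:
{"fn": "play_rows", "kwargs": {
  "increments": "-0.3 0 0 0 -0.35; -0.3 0 0 0 -0.35; -0.2 0 0 0 -0.35; -0.2 0 0 0 -0.35; -0.1 0 0 0 -0.35"
}}

```text
clock: 5.53
position: [0.5654, 0.0475, 0.0267]
ee_rot: [2.231, 2.211, -0.0]
force: [-1.2, 1.5, 0.7]
width: 0.326
gripper_force: 0.8
```

Emit:
{"fn": "play_rows", "kwargs": {
  "increments": "-0.1 0 0 0 -0.35; -0.1 0 0 0 -0.35; -0.1 0 0 0 -0.35; -0.1 0 0 0 -0.35; -0.1 0 0 0 -0.35"
}}

```text
clock: 5.95
position: [0.5653, 0.0429, 0.0267]
ee_rot: [-2.231, -2.212, -0.0]
force: [-1.2, 2.2, 0.0]
width: 0.322
gripper_force: 0.8
```

Emit:
{"fn": "play_rows", "kwargs": {
  "increments": "-0.1 0 0 0 -0.35; -0.1 0 0 0 -0.35; -0.1 0 0 0 -0.35; -0.1 0 0 0 -0.35; -0.1 0 0 0 -0.35"
}}

```text
clock: 6.37
position: [0.5653, 0.0378, 0.0267]
ee_rot: [2.231, 2.212, 0.0]
force: [-1.7, 2.0, 0.8]
width: 0.326
gripper_force: 0.8
```

Emit:
{"fn": "play_rows", "kwargs": {
  "increments": "-0.1 0 0 0 -0.35; -0.1 0 0 0 -0.35; -0.1 0 0 0 -0.35; -0.05 0 0 0 -0.35; -0.05 0 0 0 -0.35"
}}

```text
clock: 6.78
position: [0.5652, 0.0338, 0.0268]
ee_rot: [2.231, 2.211, 0.0]
force: [-1.0, 1.1, -0.5]
width: 0.327
gripper_force: 0.8
```

Emit:
{"fn": "play_rows", "kwargs": {
  "increments": "-0.05 0 0 0 -0.35; -0.05 0 0 0 -0.35; -0.05 0 0 0 -0.35; -0.05 0 0 0 -0.35; -0.05 0 0 0 -0.35"
}}

```text
clock: 7.2
position: [0.5652, 0.0337, 0.0268]
ee_rot: [-2.228, -2.212, -0.002]
force: [-1.4, 9.6, 0.7]
width: 0.329
gripper_force: 4.9
```

Emit:
{"fn": "play_rows", "kwargs": {
  "increments": "0.5 0 0 0 -0.35; 1 0 0 0 -0.35; 2 0 0 0 -0.35; 1.5 0 0 0 -0.35; 0 0 -2 0 -0.35"
}}

```text
clock: 7.62
position: [0.5636, 0.0856, 0.0441]
ee_rot: [-2.224, -2.214, 0.005]
force: [-0.2, 1.1, -0.1]
width: 0.324
gripper_force: 0.0
```

Emit:
{"fn": "play_rows", "kwargs": {
  "increments": "0 0 -4 0 -0.35; 0 0 -4 0 -0.35; 0 0 -4 0 -0.35; 0 0 -4 0 -0.35; 0 0 -4 0 -0.35"
}}

```text
clock: 8.03
position: [0.5655, 0.0813, 0.249]
ee_rot: [2.231, 2.21, 0.0]
force: [0.5, 1.4, 0.0]
width: 0.325
gripper_force: 0.0
```

Emit:
{"fn": "play_rows", "kwargs": {
  "increments": "0 0 -4 0 -0.35; 0 0 -1 0 -0.35; 0 0 0 0 -0.35; 0 0 0 0 -0.35; 0 0 0 0 -0.35"
}}

```text
clock: 8.45
position: [0.565, 0.0815, 0.2954]
ee_rot: [-2.231, -2.211, 0.003]
force: [-0.5, -0.2, -0.7]
width: 0.323
gripper_force: 0.0
```

```bash
python3 - <<'E'
from h import *
p=vision.get_image("scene"); P=pts(p); f=p["frame"].astype(int)
red=(p["z_map"]>0)&(f[...,0]>110)&(f[...,1]<60)&(f[...,2]<60)&(abs(P[...,0]-.46)<.04)&(abs(P[...,1]+.08)<.05)
print("red",P[red].mean(0).round(4),red.sum())
for r in cut_out("tray",p)[:1]:
    X=P[r["mask"]&(p["z_map"]>0)]; print("tray ymax",np.percentile(X[:,1],98).round(4))
cv2.imwrite("pics/s2.png",cv2.resize(p["frame"][190:360,200:400,::-1],None,fx=3.5,fy=3.5,interpolation=cv2.INTER_CUBIC))
plan([.459,-.077,.27],-1,6)
E
```

```text
red [ 0.4627 -0.0775  0.2048] 8
tray ymax 0.0165
pos [0.5649 0.0814 0.2951] tool y yaw -0.51 turn 0.49 f [ 0.72  0.61 -0.39] t 8.55
[-2.66 -1.74  0.42] 0.49
[-2.67 -1.72  0.42] 0.0
[-2.67 -1.72  0.42] 0.0
[-2.67 -1.72  0.42] 0.0
[-2.67 -1.72  0.42] 0.0
[-2.67 -1.72  0.42] 0.0
```

View pics/s2.png

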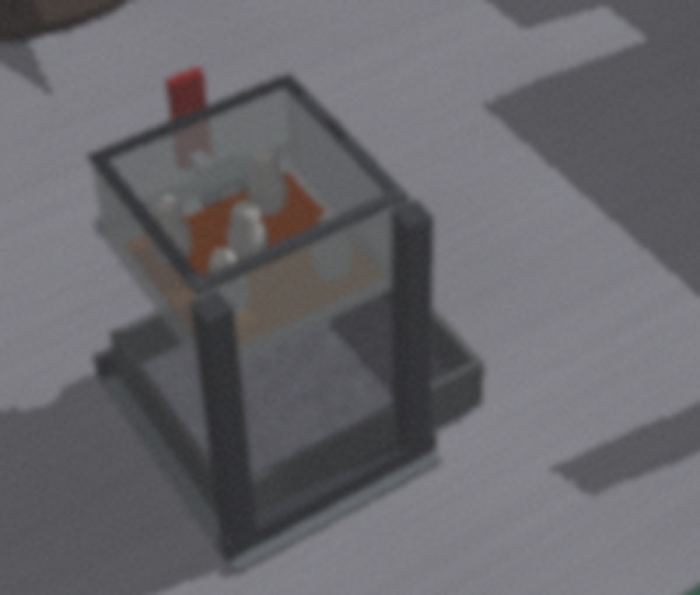

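The tray is home under the hopper, with the front plate behind the frame at crop px (187,95). Next I go over to the latch.

Emit:
{"fn": "play_rows", "kwargs": {
  "increments": "-2.7 -1.7 0.4 0.5 -0.35; -2.7 -1.7 0.4 0 -0.35; -2.7 -1.7 0.4 0 -0.35; -2.7 -1.7 0.4 0 -0.35; -2.6 -1.7 0.4 0 -0.35"
}}

```text
clock: 8.97
position: [0.4769, -0.0525, 0.2754]
ee_rot: [-2.24, -2.201, 0.003]
force: [0.5, -0.5, -0.0]
width: 0.325
gripper_force: 0.0
```

Emit:
{"fn": "play_rows", "kwargs": {
  "increments": "-2.6 -1.8 0.4 0 -0.35; 0 0 0 0 -0.35; 0 0 0 0 -0.35; 0 0 0 0 -0.35; 0 0 0 0 -0.35"
}}

```text
clock: 9.38
position: [0.4606, -0.0759, 0.2724]
ee_rot: [-2.239, -2.203, 0.001]
force: [0.4, 0.9, 0.1]
width: 0.323
gripper_force: 0.0
```

```bash
python3 - <<'E'
from h import *
plan([.459,-.077,.225],-1,1)
p=vision.get_image("side")
cv2.imwrite("pics/s3.png",cv2.resize(p["frame"][120:330,200:460,::-1],None,fx=2.8,fy=2.8,interpolation=cv2.INTER_CUBIC))
E
```

```text
pos [ 0.4606 -0.0759  0.2724] tool y yaw -0.92 turn 0.08 f [0.44 0.91 0.14] t 9.3833
[-0.12 -0.16  4.74] 0.08
```

View pics/s3.png

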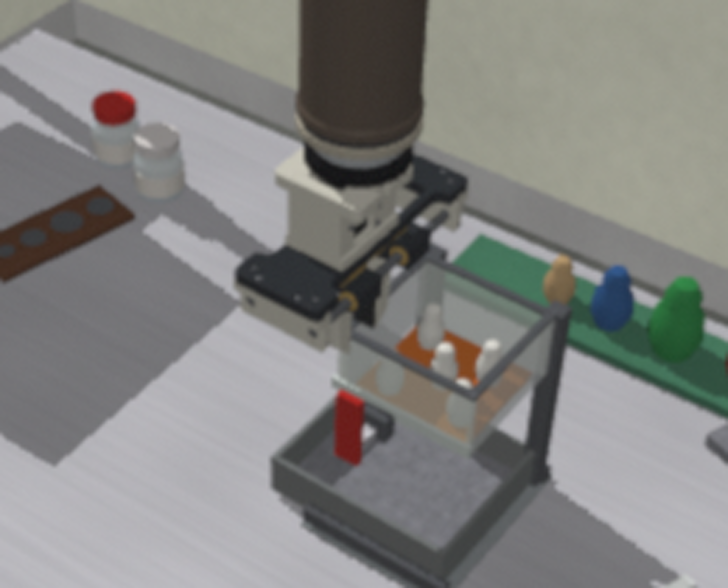

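The fingers hang above the red plate (348,425 in the crop), and the tray is home beneath. I descend slowly.

Emit:
{"fn": "play_rows", "kwargs": {
  "increments": "0 -0.1 1.5 0 -0.35; 0 0 1.5 0 -0.35; 0 0 1 0 -0.35; 0 0 0.8 0 -0.35; 0 0 0.5 0 -0.35"
}}

```text
clock: 9.85
position: [0.459, -0.0765, 0.2187]
ee_rot: [-2.239, -2.202, 0.002]
force: [0.4, -0.2, -0.1]
width: 0.325
gripper_force: 0.0
```

Emit:
{"fn": "play_rows", "kwargs": {
  "increments": "0 0 0.4 0 -0.35; 0 0 0.4 0 -0.35; 0 0 0.4 0 -0.35; 0 0 0.4 0 -0.35; 0 0 0.4 0 -0.35"
}}

```text
clock: 10.27
position: [0.4593, -0.0769, 0.1996]
ee_rot: [2.241, 2.202, 0.001]
force: [0.6, -0.3, 0.2]
width: 0.328
gripper_force: 0.0
```

Emit:
{"fn": "play_rows", "kwargs": {
  "increments": "0 0 0.5 0 -0.35; 0 0 0.5 0 -0.35; 0 0 0.5 0 -0.35; 0 0 0.5 0 -0.35; 0 0 0.4 0 -0.35"
}}

```text
clock: 10.68
position: [0.4589, -0.0769, 0.1751]
ee_rot: [-2.241, -2.202, 0.0]
force: [-0.5, 0.7, 0.3]
width: 0.324
gripper_force: 0.0
```

Emit:
{"fn": "play_rows", "kwargs": {
  "increments": "0 -0.2 0 0 -0.35; 0 -0.2 0 0 -0.35; 0 -0.2 0 0 -0.35; 0 -0.2 0 0 -0.35; 0 -0.1 0 0 -0.35"
}}

```text
clock: 11.1
position: [0.4501, -0.0768, 0.176]
ee_rot: [2.24, 2.201, 0.001]
force: [3.5, -0.5, -3.2]
width: 0.327
gripper_force: 1.7
```

Emit:
{"fn": "play_rows", "kwargs": {
  "increments": "0 -0.1 0 0 -0.35; 0 -0.1 0 0 -0.35; 0 -0.1 0 0 -0.35; 0 -0.1 0 0 -0.35; 0 -0.1 0 0 -0.35"
}}

```text
clock: 11.52
position: [0.4457, -0.0766, 0.176]
ee_rot: [2.24, 2.201, 0.002]
force: [4.7, 0.1, -0.2]
width: 0.322
gripper_force: 2.5
```

Emit:
{"fn": "play_rows", "kwargs": {
  "increments": "0 -0.1 0 0 -0.35; 0 -0.1 0 0 -0.35; 0 -0.1 0 0 -0.35; 0 -0.1 0 0 -0.35; 0 -0.1 0 0 -0.35"
}}

```text
clock: 11.93
position: [0.4406, -0.0766, 0.176]
ee_rot: [2.24, 2.201, 0.001]
force: [5.6, -1.3, -1.0]
width: 0.327
gripper_force: 2.8
```

Emit:
{"fn": "play_rows", "kwargs": {
  "increments": "0 -0.1 0 0 -0.35; 0 -0.1 0 0 -0.35; 0 -0.1 0 0 -0.35; 0 -0.1 0 0 -0.35; 0 -0.1 0 0 -0.35"
}}

```text
clock: 12.35
position: [0.4357, -0.0765, 0.176]
ee_rot: [2.24, 2.201, 0.002]
force: [6.2, -1.0, -1.4]
width: 0.324
gripper_force: 2.9
```

```bash
cat > fl.py <<'E'
from h import *
for n in ("scene","side"):
    p=vision.get_image(n); P=pts(p); f=p["frame"].astype(int); ok=p["z_map"]>0
    box=ok&(abs(P[...,0]-.568)<.06)&(abs(P[...,1]+.095)<.062)
    org=box&(f[...,0]>f[...,2]+60)
    red=ok&(f[...,0]>100)&(f[...,1]<60)&(f[...,2]<60)&(abs(P[...,0]-.44)<.06)&(abs(P[...,1]+.08)<.05)&(P[...,2]>.1)
    print(n,"orange z",org.sum(),np.percentile(P[org][:,2],[5,50,95]).round(3) if org.any() else 0,"red",red.sum(),P[red].mean(0).round(4) if red.any() else 0)
    cv2.imwrite(f"pics/fl_{n}.png",cv2.resize((p["frame"][190:360,200:400] if n=="scene" else p["frame"][180:330,240:440])[:,:,::-1],None,fx=3,fy=3,interpolation=cv2.INTER_CUBIC))
E
python3 fl.py
```

```text
scene orange z 12 [0.15  0.151 0.152] red 0 0
side orange z 166 [0.147 0.15  0.153] red 108 [ 0.442  -0.0801  0.1625]
```

Emit:
{"fn": "play_rows", "kwargs": {
  "increments": "0 -0.1 0 0 -0.35; 0 -0.1 0 0 -0.35; 0 -0.1 0 0 -0.35; 0 -0.1 0 0 -0.35; 0 -0.1 0 0 -0.35"
}}

```text
clock: 12.87
position: [0.4307, -0.0764, 0.176]
ee_rot: [2.24, 2.201, 0.002]
force: [5.7, 0.2, -1.6]
width: 0.327
gripper_force: 2.9
```

```bash
python3 fl.py
```

```text
scene orange z 0 0 red 0 0
side orange z 539 [0.048 0.117 0.144] red 111 [ 0.4367 -0.0808  0.1629]
```

Emit:
{"fn": "play_rows", "kwargs": {
  "increments": "0 -0.1 0 0 -0.35; 0 0 0 0 -0.35; 0 0 0 0 -0.35; 0 0 0 0 -0.35; 0 0 0 0 -0.35"
}}

```text
clock: 13.38
position: [0.4296, -0.0764, 0.1759]
ee_rot: [2.24, 2.201, 0.001]
force: [5.3, 0.8, -1.2]
width: 0.329
gripper_force: 2.6
```

Emit:
{"fn": "play_rows", "kwargs": {
  "increments": "0 0.2 0 0 -0.35; 0 0.3 0 0 -0.35; 0 0.3 0 0 -0.35; 0 0.3 0 0 -0.35; 0 0.3 0 0 -0.35"
}}

```text
clock: 13.8
position: [0.4434, -0.0766, 0.1758]
ee_rot: [-2.241, -2.202, 0.0]
force: [2.9, -0.3, 2.3]
width: 0.325
gripper_force: 1.4
```

Emit:
{"fn": "play_rows", "kwargs": {
  "increments": "0 0.3 0 0 -0.35; 0 0.3 0 0 -0.35; 0 0.3 0 0 -0.35; 0 0.3 0 0 -0.35; 0 0.3 0 0 -0.35"
}}

```text
clock: 14.22
position: [0.4575, -0.0768, 0.1753]
ee_rot: [-2.24, -2.201, 0.002]
force: [-0.5, 0.3, -0.9]
width: 0.326
gripper_force: 0.0
```

```bash
python3 fl.py; python3 -c "
from h import *
print(arm.observe()['force'])"
```

```text
scene orange z 0 0 red 0 0
side orange z 565 [0.048 0.118 0.145] red 102 [ 0.4566 -0.0812  0.1614]
[-0.3901299   0.48966882  1.0771711 ]
```

View pics/fl_side.png

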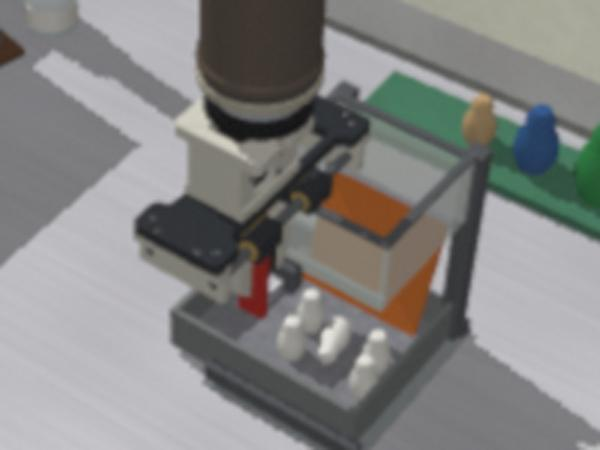

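The floor hangs open, all five dolls are in the tray (crop (310,310), (292,338), (333,340), (377,350), (363,375)), and the latch is back in. I lift clear.

Emit:
{"fn": "play_rows", "kwargs": {
  "increments": "0 0 -0.8 0 -0.35; 0 0 -1 0 -0.35; 0 0 -1.5 0 -0.35; 0 0 -2 0 -0.35; 0 0 -2 0 -0.35"
}}

```text
clock: 14.73
position: [0.4576, -0.0771, 0.2503]
ee_rot: [-2.241, -2.201, 0.0]
force: [0.3, 0.7, 0.5]
width: 0.324
gripper_force: 0.0
```

Emit:
{"fn": "play_rows", "kwargs": {
  "increments": "0 -2 -1.5 0 -0.35; 0 -2 -1 0 -0.35; 0 0 0 0 -0.35; 0 0 0 0 -0.35; 0 0 0 0 -0.35"
}}

```text
clock: 15.15
position: [0.4185, -0.0761, 0.2742]
ee_rot: [2.24, 2.202, 0.002]
force: [0.2, 0.2, -0.1]
width: 0.325
gripper_force: 0.0
```

```bash
python3 fl.py; python3 -c "
from h import *
p=vision.get_image('scene');P=pts(p)
r=cut_out('tray',p)[0];print(np.percentile(P[r['mask']&(p['z_map']>0)][:,1],98))
print(arm.observe()['force'])"
```

```text
scene orange z 0 0 red 11 [ 0.463  -0.0775  0.2049]
side orange z 568 [0.048 0.119 0.145] red 205 [ 0.4569 -0.0774  0.1742]
0.01761404445801158
[-0.3628643   0.65564066 -0.16082206]
```

View pics/fl_scene.png

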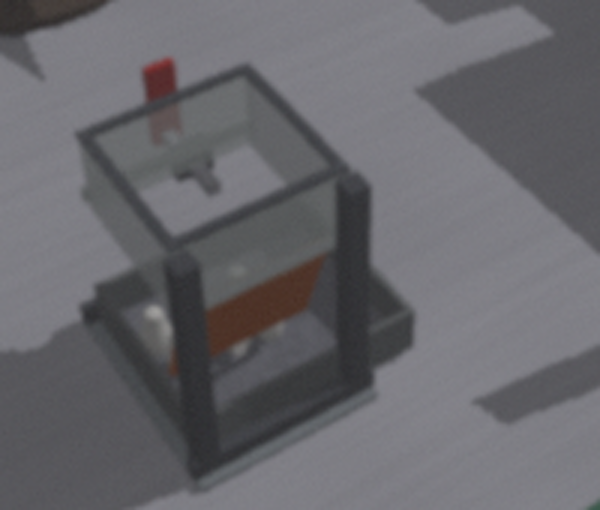

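The floor hangs down (250,310), the hopper is empty, the dolls are in the tray and the tray is home. I hand it in.

```bash
python3 -c "
from h import *
print(job.sign_off())"
```

```text
the job is handed in; nothing more can be done
None
```

The tray is fully home, the latch was drawn, the floor hangs open and all five dolls are in the tray; the shell and ferrule were not touched, and the job is handed in.

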